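Make up two roller spindles in order

ROBOT

A 6-joint arm with a two-finger parallel gripper is mounted at the origin on the work surface. World frame = base frame: x ahead of the robot, y to its left, z up, the work surface at z = 0. Lengths are in m, angles in rad, forces in N, time in s.
With the tool pointing down it reaches from about 0.375 to 0.975 m from the base axis. Payload 3.8 kg.
Tool frame: the origin (TCP) lies at the very end of the fingers, on their centre line; the grasp point (between the pads) lies 19 mm behind it; z points along the fingers, y is the line along which they close (so a half turn about z gives the same grasp; the last joint's range is limited). The gripper opens to 85 mm and grips with 20 to 120 N. Pads are 22 mm wide; open, the fingers measure 114 mm over their backs; the gripper's body (76 mm by 85 mm) begins 54 mm behind the grasp point. The pads swing forward as they close: fully open they stand 13 mm farther back than shut.
Start: joints at [1.307, 0.264, 1.604, -0, 1.274, -0.037], TCP at [0.152, 0.658, 0.231] pointing down, gripper open.
Joint ranges: [-2.63, 2.63], [-0.94, 2.18], [0.31, 2.57], [-1.31, 4.45], [0, 2.66], [-2.55, 2.55]. Speed limits (rad/s): [2.57, 2.57, 3.14, 3.14, 3.14, 3.14].

INTERFACE

Orientations are given as a rotation vector (axis times angle).
In Python, from workcell import read_state, read_camera, calibration, finish_job gives the robot as it stands.
- The arm moves only by the tool step_arm, never from a script. Its argument "commands" is a list of rows, each an object of numbers: "fingers": the gripper's target within -1 to 1 (shut at 1, half-way at 0, fully open at -1); "dx", "dy", "dz": the shift along the tool's x, y, z in m; "roll": the turn about the tool's z in degrees. In form: [{"fingers": .., "dx": .., "dy": .., "dz": .., "roll": ..}, ...]. A call has 1 to 8 rows; each row is the pose to reach, as a shift and turn from the pose commanded when the call began, along the tool's axes at that moment; what a row does not reach only later rows make up. A row lasts 1/8 s, in which the tool goes at most 62.5 mm and 10.7 degrees, less where a joint would pass 70% of its speed; a pose out of reach is approached as far as the arm can. A call with a gripper value outside its range is refused whole. The fingers move at their own pace and stop on an object; "squeeze" is the grip in N (left out, the last holds). Time passes only in rows, so rows that repeat a pose let the fingers close. It gives the time, the measured TCP pose, the force, the opening and the grip force at its end, in the units of the state.
- read_state(): the state, without advancing time (a new reading comes with each control period).
- read_camera(name): name is "scene" or "top"; returns (picture, depth): 384x512x3 uint8, blue, green, red; 384x512 float32, m along the optical axis (not along the pixel's ray), 0 where there is no reading.
- calibration(name): a dict with "intrinsics" (3x3 intrinsics, pixels), "world_to_cam" (4x4, takes a point from world to camera coordinates). Camera axes: x right, y up, looking along -z (the intrinsics and any distortion apply to the point x, -y, -z); pixel columns grow to the right and rows downward; lengths in m; the calibration is good to about 2 mm. A picture is of the moment at which its call begins. calibration takes no time and is no camera call.
- finish_job(): hands the job in; it is judged then, once.
The state is a dict: "time": time; "q": joint angles; "joint_vel": joint speeds; "joint_torque": joint torques, N m; "tool_pos": TCP position; "tcp_rot": TCP orientation; "wrist_force": force on the tool from outside, world axes, zero at the start; "torque": the same for the moment, N m; "width": opening from 0.0 (shut) to 1.0 (fully open); "grip_force": force on a finger pad.
Only numpy, scipy, OpenCV 4.12 (cv2) and the standard library are available. Lean on these libraries where they do the work, as an engineer would, in place of code of your own. Each camera call takes 0.05 s, during which the arm holds its last target. There are 200 camera calls.

TASK

Make up the two pressure-roller spindles for the edge bander: on the red-footed spindle put the cyan spacer first, then the white roller, then the brass collar on top; on the blue-footed spindle put the green roller first, then the violet collar. Every piece must end threaded on its post and seated flat on the one below. Leave the worn black roller and the wrench where they lie.

Things in the scene. Friction and masses are not known exactly. Their poses are not given: they have to be found in the camera images.
- red_spindle: Red-footed spindle, fixed to the bed: a square foot 80 x 80 mm, 12 mm high, from whose centre an upright bright steel post of 20 mm diameter rises; the post is cylindrical up to 68 mm above the bed, then tapers to 10 mm across at its tip, 84 mm above the bed. Pieces slip over the post with 3 mm play to each side and rest on the foot's top, 12 mm above the bed. Origin: centre of the foot's underside, on the bed (z = 0), z up along the post.
- blue_spindle: Blue-footed spindle, fixed to the bed: a square foot 80 x 80 mm, 12 mm high, from whose centre an upright bright steel post of 20 mm diameter rises; the post is cylindrical up to 68 mm above the bed, then tapers to 10 mm across at its tip, 84 mm above the bed. Pieces slip over the post with 3 mm play to each side and rest on the foot's top, 12 mm above the bed. Origin: centre of the foot's underside, on the bed (z = 0), z up along the post.
- cyan_spacer: Cyan (light blue) plastic spacer ring, outside diameter 52 mm, 14 mm high, about 35 g. Its origin is the centre of its underside, z up; it lies flat on the bed at the start, bore upright. Bore 26 mm right through; round, so it may be gripped across its outside from any direction.
- white_roller: White nylon roller with a steel bearing in its middle, outside diameter 60 mm, 30 mm high, about 160 g. Its origin is the centre of its underside, z up; it lies flat on the bed at the start, bore upright. Bore 26 mm right through; round, so it may be gripped across its outside from any direction.
- brass_collar: Brass collar, outside diameter 40 mm, 16 mm high, about 100 g. Its origin is the centre of its underside, z up; it lies flat on the bed at the start, bore upright. Bore 26 mm right through; round, so it may be gripped across its outside from any direction.
- green_roller: Green roller with a steel bearing in its middle, outside diameter 60 mm, 24 mm high, about 150 g. Its origin is the centre of its underside, z up; it lies flat on the bed at the start, bore upright. Bore 26 mm right through; round, so it may be gripped across its outside from any direction.
- violet_collar: Violet anodised aluminium collar with a bright groove around it, outside diameter 50 mm, 20 mm high, about 80 g. Its origin is the centre of its underside, z up; it lies flat on the bed at the start, bore upright. Bore 26 mm right through; round, so it may be gripped across its outside from any direction.
- worn_roller: Worn black rubber roller with a steel bearing in its middle and a grey band around it, outside diameter 60 mm, 30 mm high, loose; not to be used. Origin: centre of its underside, on the bed.
- wrench: Steel wrench, 150 mm long, up to 38 mm wide at its open jaw and 8 mm thick, loose, lying flat on the bed between the two spindles; not to be used. Origin: the middle of its length, on its underside; its length lies along its own x, open jaw towards +x.

How it is judged:
By the outcome, as a careful person would: the job done as asked, in the order asked, and still so for the second after the job is handed in, with the robot touching nothing.
It also fails if it takes over 128 s, if anything falls off the work surface, if the arm or the gripper's body presses on something with over 40 N, if the wrist force passes 120 N, or if a joint passes its speed limit or range.

## Working session

There is one attempt and no reset: what is moved stays moved. The work goes in short steps, Python scripts to look and compute and a tool call to move; the robot and the scene stay as the last step left them, time stands still between calls to the robot, and variables do not carry over. Pictures are saved under pics/ and viewed, at most 14 in all, crops included, and the job is handed in when it is done.

Besides the shell and the picture viewer there is one more tool, called after ">>>" in YAML: its name, and indented under it one key for each argument. step_arm: Moves the arm, as the interface text tells. Its arguments: {"type":"object","properties":{"commands":{"type":"array","items":{"type":"object","properties":{"fingers":{"type":"number"},"dx":{"type":"number"},"dy":{"type":"number"},"dz":{"type":"number"},"roll":{"type":"number"}}}},"squeeze":{"type":"number"}},"required":["commands"]}

```bash
mkdir -p pics; ls
python3 - <<'E'
from workcell import *
import cv2,numpy as np
s=read_state();print({k:np.round(v,3).tolist() for k,v in s.items()})
for n in("top","scene"):
    p,d=read_camera(n);cv2.imwrite(f"pics/{n}0.png",p);np.save(f"{n}0d.npy",d)
    c=calibration(n);print(n,{k:np.round(v,3).tolist() if not isinstance(v,str) else v for k,v in c.items()})
E
```

```text
pics
{'time': 0.0, 'q': [1.307, 0.265, 1.605, 0.0, 1.274, -0.037], 'joint_vel': [0.001, -0.001, -0.001, -0.001, -0.0, 0.001], 'joint_torque': [0.002, -51.511, -36.732, 0.0, 0.013, -0.0], 'tool_pos': [0.152, 0.657, 0.23], 'tcp_rot': [-0.355, -3.121, 0.003], 'wrist_force': [0.223, -0.588, -0.273], 'torque': [-0.004, 0.029, 0.006], 'grip_force': 0.0, 'width': 1.002}
top {'intrinsics': [[475.362, 0.0, 256.999], [0.0, 475.362, 196.991], [0.0, 0.0, 1.0]], 'world_to_cam': [[-0.03, -0.999, -0.016, 0.014], [0.99, -0.032, 0.139, -0.538], [-0.14, -0.011, 0.99, -1.157], [0.0, 0.0, 0.0, 1.0]]}
scene {'intrinsics': [[447.166, 0.0, 257.447], [0.0, 447.166, 195.78], [0.0, 0.0, 1.0]], 'world_to_cam': [[-0.573, 0.819, 0.021, 0.291], [-0.427, -0.32, 0.845, 0.194], [0.699, 0.475, 0.534, -1.357], [0.0, 0.0, 0.0, 1.0]]}
```

View pics/top0.png

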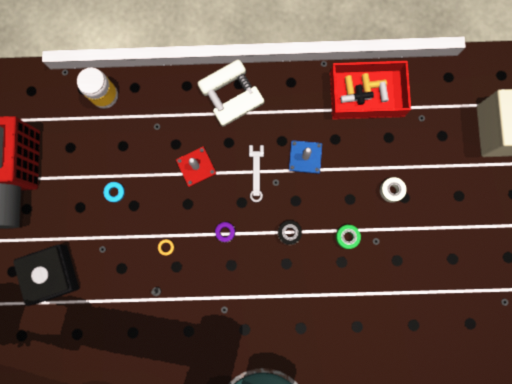

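View pics/scene0.png

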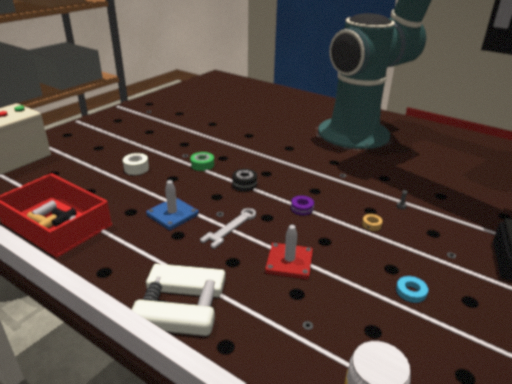

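The top view shows red spindle at about (196,165), blue (306,157), cyan (114,191), white (394,189), brass (166,247), green (349,237), violet (225,232), and black (290,232). The scene view shows the same pieces unobstructed.

```bash
cat > h.py <<'E'
from workcell import *
import cv2,numpy as np
C={n:calibration(n) for n in("top","scene")}
def cast(n,uv,z):
    c=C[n];K=np.array(c["intrinsics"]);T=np.array(c["world_to_cam"]);k=c.get("distortion")
    u=cv2.undistortPoints(np.array([[uv]],float),K,None if k is None else np.array(k))[0,0]
    d=T[:3,:3].T@np.array([u[0],-u[1],-1]);o=-T[:3,:3].T@T[:3,3]
    return (o+d*(z-o[2])/d[2])[:2]
def proj(n,p):
    c=C[n];K=np.array(c["intrinsics"]);T=np.array(c["world_to_cam"])
    q=T[:3,:3]@np.array(p)+T[:3,3];q=q*[1,-1,-1];q=K@q;return q[:2]/q[2]
R={"cyan":((85,100,60),(105,255,255)),"white":((0,0,120),(180,70,255)),"brass":((12,110,70),(30,255,255)),
"green":((45,90,50),(80,255,255)),"violet":((125,90,40),(155,255,255)),"red":((0,130,60),(6,255,255)),"blue":((106,110,50),(122,255,255))}
H={"cyan":.014,"white":.03,"brass":.016,"green":.024,"violet":.02,"red":.012,"blue":.012}
def blob(n,img,col,guess,r=30):
    m=cv2.inRange(cv2.cvtColor(img,cv2.COLOR_BGR2HSV),*map(np.array,R[col]))
    w=np.zeros_like(m);cv2.circle(w,tuple(int(round(v)) for v in guess),r,255,-1);m&=w
    cs,_=cv2.findContours(m,cv2.RETR_EXTERNAL,cv2.CHAIN_APPROX_NONE)
    return cv2.convexHull(max(cs,key=cv2.contourArea))
def centre(n,img,col,guess,h,r=30):
    c=blob(n,img,col,guess,r)
    (u,v),s,_=cv2.minAreaRect(c) if col in("red","blue") else cv2.fitEllipse(c)
    return cast(n,(u,v),h),s
E
python3 - <<'E'
from h import *
print(C["top"].keys())
G={"red":((196,165),(290,258)),"blue":((306,157),(172,210)),"cyan":((114,191),(412,289)),"white":((394,189),(135,163)),"brass":((166,247),(372,221)),"green":((349,237),(202,160)),"violet":((225,232),(302,204))}
for k,g in G.items():
    o=[]
    for n,q in zip(("top","scene"),g):
        img=cv2.imread(f"pics/{n}0.png")
        p,s=centre(n,img,k,q,H[k]/2 if k not in("red","blue") else .010,30)
        o+=[np.round(p,4).tolist(),np.round(s,1).tolist()]
    print(k,o)
# post tip: depth in top view
for k,g in(("red",(196,165)),("blue",(306,157))):
    d=np.load("top0d.npy");T=np.array(C["top"]["world_to_cam"]);K=np.array(C["top"]["intrinsics"]);P=[]
    for v in range(g[1]-25,g[1]+20):
        for u in range(g[0]-25,g[0]+25):
            z=d[v,u]
            if z>0:
                q=np.array([(u-K[0,2])/K[0,0]*z,-(v-K[1,2])/K[1,1]*z,-z]);P.append(T[:3,:3].T@(q-T[:3,3]))
    P=np.array(P);hi=P[(P[:,2]>.075)];print(k,len(hi),hi.mean(0) if len(hi) else P[:,2].max())
E
```

```text
dict_keys(['intrinsics', 'world_to_cam'])
red [[0.6263, 0.1592], [38.2, 43.1], [0.6337, 0.1614], [55.7, 38.6]]
blue [[0.6441, -0.1306], [31.3, 30.9], [0.6495, -0.1238], [27.5, 45.7]]
cyan [[0.5685, 0.3692], [20.8, 21.3], [0.5685, 0.3702], [25.6, 32.9]]
white [[0.5506, -0.3517], [24.8, 25.3], [0.5366, -0.3641], [14.0, 25.8]]
brass [[0.4213, 0.2342], [17.5, 17.8], [0.4216, 0.2346], [18.4, 22.5]]
green [[0.4335, -0.2296], [25.0, 25.3], [0.4354, -0.2258], [19.9, 26.5]]
violet [[0.4557, 0.0827], [20.1, 20.6], [0.4571, 0.0845], [20.5, 25.4]]
red 28 [0.62802471 0.15450473 0.08149276]
blue 32 [ 0.64407785 -0.12919727  0.08101626]
```

```bash
cat >> h.py <<'E'
from scipy.spatial.transform import Rotation as Ro
def shift(x,y,z):
    s=read_state();M=Ro.from_rotvec(s["tcp_rot"]).as_matrix()
    print("t",round(s["time"],2),"pos",np.round(s["tool_pos"],4),"yaw",round(float(np.degrees(np.arctan2(M[1,0],-M[0,0]))),2),"tilt",np.round(M[:2,2],4),"w",round(float(s["width"]),3),"grip",round(float(s["grip_force"]),1),"F",np.round(s["wrist_force"],1))
    print("shift",np.round(M.T@(np.array([x,y,z])-s["tool_pos"]),4))
def cloud(d,n="top"):
    T=np.array(C[n]["world_to_cam"]);K=np.array(C[n]["intrinsics"]);v,u=np.indices(d.shape)
    q=np.stack([(u-K[0,2])/K[0,0]*d,-(v-K[1,2])/K[1,1]*d,-d],-1);return (q-T[:3,3])@T[:3,:3]
E
python3 - <<'E'
from h import *
P=cloud(np.load("top0d.npy"))
for b in((0,80,240,310),(0,45,110,230),(75,120,65,110)):
    q=P[b[2]:b[3],b[0]:b[1]];print(b,q[...,2].max(),q[q[...,2]>.03].min(0),q[q[...,2]>.03].max(0))
shift(.5685,.3692,.23)
E
```

```text
(0, 80, 240, 310) 1.2202640369410847 [ 0.28935164 -0.01610993  0.03013316] [0.43580581 0.60195857 1.22026404]
(0, 45, 110, 230) 1.2202640369410847 [ 0.37144235 -0.01610993  0.03007371] [0.74190642 0.6481523  1.22026404]
(75, 120, 65, 110) 1.2202640369410847 [ 0.37144235 -0.01610993  0.03001275] [0.86475877 0.43111843 1.22026404]
t 0.1 pos [0.1516 0.6571 0.2301] yaw 12.99 tilt [-0.0006 -0.002 ] w 1.002 grip 0.0 F [-0.  -0.2  0.1]
shift [-4.710e-01 -1.867e-01  4.000e-04]
```

>>> step_arm:
  commands:
    - {"dz":-0.06}
    - {"dz":-0.07,"dx":-0.06,"dy":-0.024,"roll":-6}
    - {"dz":-0.07,"dx":-0.12,"dy":-0.047,"roll":-13}
    - {"dz":-0.07,"dx":-0.18,"dy":-0.071,"roll":-13}
    - {"dz":-0.07,"dx":-0.24,"dy":-0.095,"roll":-13}
    - {"dz":-0.07,"dx":-0.3,"dy":-0.119,"roll":-13}
    - {"dz":-0.07,"dx":-0.357,"dy":-0.1415,"roll":-13}
    - {"dz":-0.03,"dx":-0.405,"dy":-0.16,"roll":-13}

```text
invalid input
```

Run:
```python
from h import *
shift(.5685,.3695,.12)
```

```text
t 0.1 pos [0.1516 0.6571 0.2301] yaw 12.99 tilt [-0.0006 -0.002 ] w 1.002 grip 0.0 F [-0.  -0.2  0.1]
shift [-0.4709 -0.1862  0.1104]
```

>>> step_arm:
  commands:
    - {"fingers":-1,"dx":0,"dy":0,"dz":-0.06,"roll":0}
    - {"fingers":-1,"dx":-0.06,"dy":-0.024,"dz":-0.07,"roll":-6}
    - {"fingers":-1,"dx":-0.12,"dy":-0.047,"dz":-0.07,"roll":-13}
    - {"fingers":-1,"dx":-0.18,"dy":-0.071,"dz":-0.07,"roll":-13}
    - {"fingers":-1,"dx":-0.24,"dy":-0.095,"dz":-0.07,"roll":-13}
    - {"fingers":-1,"dx":-0.3,"dy":-0.119,"dz":-0.07,"roll":-13}
    - {"fingers":-1,"dx":-0.357,"dy":-0.1415,"dz":-0.07,"roll":-13}
    - {"fingers":-1,"dx":-0.405,"dy":-0.16,"dz":-0.03,"roll":-13}
  squeeze: 50

```text
time: 1.1
tool_pos: [0.5065, 0.4153, 0.2702]
tcp_rot: [0.001, 3.136, 0.007]
wrist_force: [0.4, 1.5, -0.7]
width: 1.002
grip_force: 0.0
```

Run:
```python
from h import *
shift(.5685,.3695,.12)
```

```text
t 1.1 pos [0.5065 0.4153 0.2702] yaw 0.04 tilt [0.0058 0.0042] w 1.002 grip 0.0 F [ 0.4  1.5 -0.7]
shift [-0.0611 -0.0464  0.1504]
```

>>> step_arm:
  commands:
    - {"fingers":-1,"dx":-0.04,"dy":-0.03,"dz":0.03,"roll":0}
    - {"fingers":-1,"dx":-0.061,"dy":-0.046,"dz":0.08,"roll":0}
    - {"fingers":-1,"dx":-0.061,"dy":-0.046,"dz":0.14,"roll":0}
    - {"fingers":-1,"dx":-0.061,"dy":-0.046,"dz":0.19,"roll":0}
    - {"fingers":-1,"dx":-0.061,"dy":-0.046,"dz":0.21,"roll":0}
    - {"fingers":-1,"dx":-0.061,"dy":-0.046,"dz":0.21,"roll":0}
    - {"fingers":-1,"dx":-0.061,"dy":-0.046,"dz":0.21,"roll":0}

```text
time: 1.98
tool_pos: [0.5658, 0.371, 0.0599]
tcp_rot: [-0.001, 3.138, 0.004]
wrist_force: [0.4, 0.0, 0.3]
width: 1.001
grip_force: 0.0
```

Run:
```python
from h import *
shift(.5685,.3695,.004)
p,d=read_camera("top");cv2.imwrite("pics/top1.png",cv2.resize(p[110:270,40:240],None,fx=3,fy=3))
p,d=read_camera("scene");cv2.imwrite("pics/scene1.png",cv2.resize(p[170:330,250:450],None,fx=3,fy=3))
```

```text
t 1.98 pos [0.5658 0.371  0.0599] yaw -0.02 tilt [0.0038 0.0023] w 1.001 grip 0.0 F [0.4 0.  0.3]
shift [-0.0024 -0.0017  0.0559]
```

View pics/scene1.png

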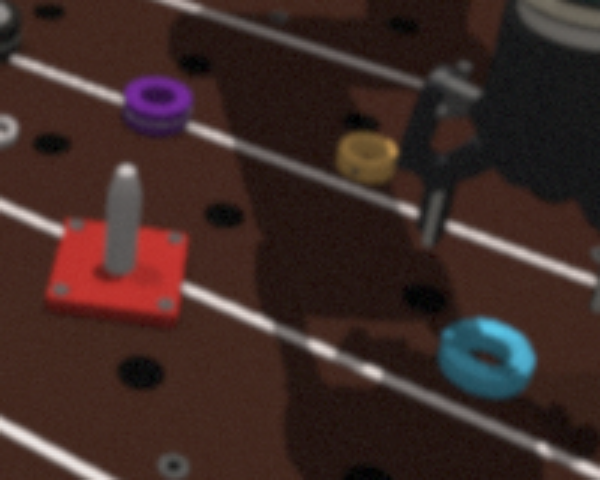

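>>> step_arm:
  commands:
    - {"fingers":-1,"dx":-0.0025,"dy":-0.0015,"dz":0.03,"roll":0}
    - {"fingers":-1,"dx":-0.0025,"dy":-0.0015,"dz":0.05,"roll":0}
    - {"fingers":-1,"dx":-0.0025,"dy":-0.0015,"dz":0.055,"roll":0}
    - {"fingers":-1,"dx":-0.0025,"dy":-0.0015,"dz":0.055,"roll":0}
    - {"fingers":1,"dx":-0.0025,"dy":-0.0015,"dz":0.055,"roll":0}
    - {"fingers":1,"dx":-0.0025,"dy":-0.0015,"dz":0.055,"roll":0}
    - {"fingers":1,"dx":-0.0025,"dy":-0.0015,"dz":0.055,"roll":0}
    - {"fingers":1,"dx":-0.0025,"dy":-0.0015,"dz":0.055,"roll":0}

```text
time: 3.08
tool_pos: [0.5676, 0.3689, 0.0039]
tcp_rot: [-0.0, 3.139, 0.002]
wrist_force: [-1.0, -0.6, 5.7]
width: 0.574
grip_force: 50.8
```

Run:
```python
from h import *
shift(.5685,.3695,.12)
```

```text
t 3.08 pos [0.5676 0.3689 0.0039] yaw -0.01 tilt [0.0021 0.0012] w 0.574 grip 50.8 F [-1.  -0.6  5.7]
shift [-0.0011  0.0008 -0.1161]
```

>>> step_arm:
  commands:
    - {"fingers":1,"dx":0,"dy":0,"dz":-0.03,"roll":0}
    - {"fingers":1,"dx":0,"dy":0,"dz":-0.08,"roll":0}
    - {"fingers":1,"dx":-0.01,"dy":-0.03,"dz":-0.12,"roll":0}
    - {"fingers":1,"dx":-0.03,"dy":-0.08,"dz":-0.12,"roll":0}
    - {"fingers":1,"dx":-0.045,"dy":-0.13,"dz":-0.12,"roll":0}
    - {"fingers":1,"dx":-0.059,"dy":-0.18,"dz":-0.12,"roll":0}
    - {"fingers":1,"dx":-0.06,"dy":-0.213,"dz":-0.12,"roll":0}
    - {"fingers":1,"dx":-0.06,"dy":-0.213,"dz":-0.12,"roll":0}

```text
time: 4.08
tool_pos: [0.6267, 0.1526, 0.122]
tcp_rot: [-0.005, -3.141, 0.001]
wrist_force: [0.0, -0.2, 0.5]
width: 0.576
grip_force: 51.8
```

Run:
```python
from h import *
shift(.627,.155,.12)
p,d=read_camera("scene");cv2.imwrite("pics/scene2.png",cv2.resize(p[120:290,200:400],None,fx=3,fy=3))
cv2.imwrite("pics/f2.png",p)
```

```text
t 4.08 pos [0.6267 0.1526 0.122 ] yaw 0.2 tilt [-0.0003 -0.0005] w 0.576 grip 51.8 F [ 0.  -0.2  0.5]
shift [-0.0003  0.0024  0.002 ]
```

View pics/scene2.png

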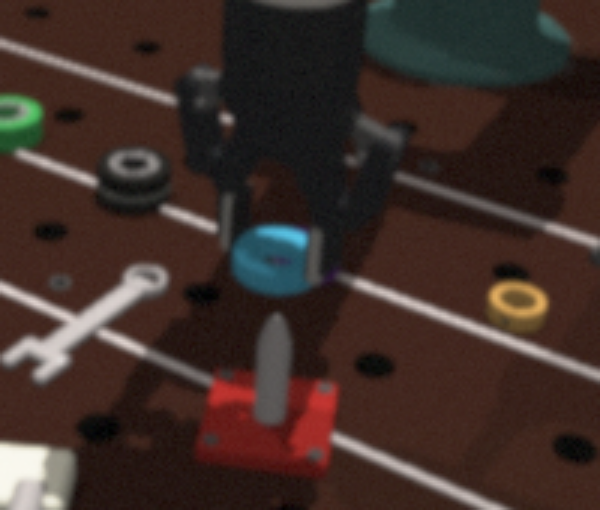

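The cyan spacer sits level and centred between the fingers (crop (276,260)). The post tip is at crop (277,316).

Run:
```python
from h import *
img=cv2.imread("pics/f2.png")
print(centre("scene",img,"cyan",(292,207),.125,22))
print("tip",cast("scene",(200+277/3,120+316/3),.084),"post foot mid",cast("scene",(200+269/3,120+418/3),.012))
print([np.round(cast("scene",(u/3+200-.3,v/3+120-.3),.012),4) for u,v in((220,372),(339,381),(325,462),(198,455))])
t=cv2.imread("pics/top0.png");c=blob("top",t,"red",(196,166),26);M=cv2.moments(c);print(cast("top",(M["m10"]/M["m00"],M["m01"]/M["m00"]),.011),np.array(cv2.approxPolyDP(c,4,True)).reshape(-1,2).tolist())
```

```text
(array([0.62827578, 0.15390831]), (23.67481803894043, 31.23859405517578))
tip [0.62642696 0.15670916] post foot mid [0.63372363 0.16061026]
[array([0.6132, 0.1102]), array([0.5753, 0.177 ]), array([0.6478, 0.2076]), array([0.6875, 0.1432])]
[0.62674562 0.15739823] [[205, 145], [217, 164], [216, 176], [188, 190], [171, 170], [174, 159]]
```

>>> step_arm:
  commands:
    - {"fingers":1,"dx":0.0005,"dy":0.0025,"dz":0.015,"roll":0}
    - {"fingers":1,"dx":0.0005,"dy":0.0025,"dz":0.03,"roll":0}
    - {"fingers":1,"dx":0.0005,"dy":0.0025,"dz":0.045,"roll":0}
    - {"fingers":1,"dx":0.0005,"dy":0.0025,"dz":0.055,"roll":0}
    - {"fingers":1,"dx":0.0005,"dy":0.0025,"dz":0.055,"roll":0}

```text
time: 4.75
tool_pos: [0.6253, 0.1578, 0.0656]
tcp_rot: [0.001, -3.139, 0.001]
wrist_force: [0.1, -0.1, -1.0]
width: 0.58
grip_force: 51.9
```

Run:
```python
from h import *
shift(.626,.155,.018)
print(read_state()["torque"])
```

```text
t 4.75 pos [0.6253 0.1578 0.0656] yaw -0.02 tilt [-0.0021 -0.0005] w 0.58 grip 51.9 F [ 0.1 -0.1 -1. ]
shift [-0.0008 -0.0028  0.0476]
[ 1.58414507e-06 -3.84900099e-03 -1.19276189e-02]
```

>>> step_arm:
  commands:
    - {"fingers":1,"dx":-0.001,"dy":-0.0015,"dz":0.015,"roll":0}
    - {"fingers":1,"dx":-0.001,"dy":-0.0015,"dz":0.03,"roll":0}
    - {"fingers":1,"dx":-0.001,"dy":-0.0015,"dz":0.042,"roll":0}
    - {"fingers":1,"dx":-0.001,"dy":-0.0015,"dz":0.047,"roll":0}
    - {"fingers":1,"dx":-0.001,"dy":-0.0015,"dz":0.047,"roll":0}

```text
time: 5.38
tool_pos: [0.6266, 0.1561, 0.0194]
tcp_rot: [0.0, -3.14, 0.0]
wrist_force: [0.7, -0.2, -0.4]
width: 0.58
grip_force: 51.9
```

Run:
```python
from h import *
shift(.626,.155,.016)
print(read_state()["torque"])
p,d=read_camera("scene");cv2.imwrite("pics/scene3.png",cv2.resize(p[170:300,230:360],None,fx=4,fy=4))
```

```text
t 5.38 pos [0.6266 0.1561 0.0194] yaw -0.01 tilt [-0.0012 -0.0003] w 0.58 grip 51.9 F [ 0.7 -0.2 -0.4]
shift [ 0.0006 -0.0011  0.0034]
[-0.04312693  0.00595843 -0.01835413]
```

View pics/scene3.png

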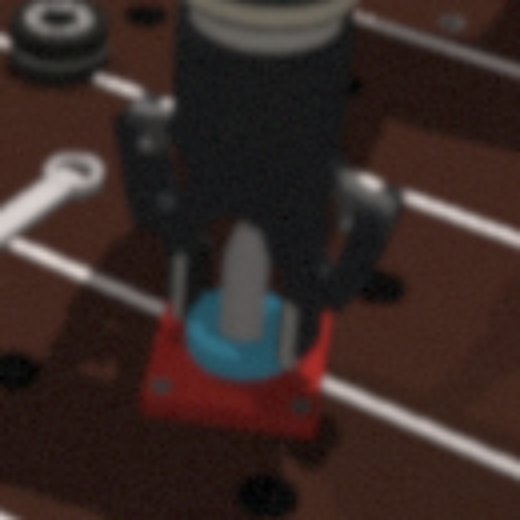

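The spacer is threaded on the post (crop (245,330)) just above the foot. Next I lower it slightly, release and lift.

>>> step_arm:
  commands:
    - {"fingers":1,"dx":0.0,"dy":0,"dz":0.0025,"roll":0}
    - {"fingers":-1,"dx":0.0,"dy":0,"dz":0.0025,"roll":0}
    - {"fingers":-1,"dx":0,"dy":0,"dz":0.0025,"roll":0}
    - {"fingers":-1,"dx":0,"dy":0,"dz":0,"roll":0}
    - {"fingers":-1,"dx":0,"dy":0,"dz":-0.04,"roll":0}
    - {"fingers":-1,"dx":0,"dy":0,"dz":-0.1,"roll":0}
    - {"fingers":-1,"dx":0,"dy":0,"dz":-0.15,"roll":0}
    - {"fingers":-1,"dx":0,"dy":-0.03,"dz":-0.17,"roll":0}

```text
time: 6.42
tool_pos: [0.6296, 0.1279, 0.1955]
tcp_rot: [-0.004, 3.134, 0.003]
wrist_force: [1.1, -0.2, -0.4]
width: 1.0
grip_force: 0.0
```

>>> step_arm:
  commands:
    - {"fingers":-1,"dx":0.01,"dy":-0.06,"dz":0,"roll":0}
    - {"fingers":-1,"dx":0.02,"dy":-0.12,"dz":0,"roll":0}
    - {"fingers":-1,"dx":0.03,"dy":-0.18,"dz":0,"roll":0}
    - {"fingers":-1,"dx":0.04,"dy":-0.24,"dz":0,"roll":0}
    - {"fingers":-1,"dx":0.05,"dy":-0.3,"dz":0,"roll":0}
    - {"fingers":-1,"dx":0.06,"dy":-0.36,"dz":0,"roll":0}
    - {"fingers":-1,"dx":0.07,"dy":-0.42,"dz":0,"roll":0}
    - {"fingers":-1,"dx":0.076,"dy":-0.478,"dz":0,"roll":0}

```text
time: 7.42
tool_pos: [0.5505, -0.3538, 0.1906]
tcp_rot: [0.0, 3.141, -0.001]
wrist_force: [0.8, 0.2, -0.4]
width: 1.005
grip_force: 0.0
```

Run:
```python
from h import *
shift(.5506,-.3517,.06)
t=read_camera("top")[0];s=read_camera("scene")[0];cv2.imwrite("pics/top4.png",t)
print("cyan",centre("top",t,"cyan",proj("top",(.627,.1555,.02)),.019,25),centre("scene",s,"cyan",proj("scene",(.627,.1555,.02)),.019,30))
R["white"]=((0,0,90),(180,80,255))
print("white scene",centre("scene",s,"white",proj("scene",(.5506,-.3517,.015)),.015,18))
cv2.imwrite("pics/scene4.png",s)
```

```text
t 7.42 pos [ 0.5505 -0.3538  0.1906] yaw 0.02 tilt [ 0.0007 -0.0004] w 1.005 grip 0.0 F [ 0.8  0.2 -0.4]
shift [0.     0.0021 0.1306]
cyan (array([0.6282055 , 0.15521014]), (19.161489486694336, 19.17852020263672)) (array([0.62795656, 0.15708969]), (22.12005043029785, 26.36872673034668))
white scene (array([ 0.54903458, -0.34816987]), (22.687908172607422, 27.93180274963379))
```

View pics/scene4.png

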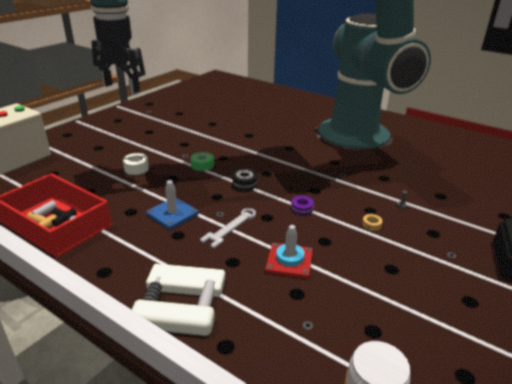

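Cyan is seated on the red foot (290,255). White at (135,163) is still in place.

>>> step_arm:
  commands:
    - {"fingers":-1,"dx":0,"dy":0.001,"dz":0.06,"roll":0}
    - {"fingers":-1,"dx":0,"dy":0.001,"dz":0.11,"roll":0}
    - {"fingers":-1,"dx":0,"dy":0.001,"dz":0.15,"roll":0}
    - {"fingers":-1,"dx":0,"dy":0.001,"dz":0.175,"roll":0}
    - {"fingers":-1,"dx":0,"dy":0.001,"dz":0.181,"roll":0}
    - {"fingers":-1,"dx":0,"dy":0.001,"dz":0.181,"roll":0}
    - {"fingers":1,"dx":0,"dy":0.001,"dz":0.181,"roll":0}
    - {"fingers":1,"dx":0,"dy":0.001,"dz":0.181,"roll":0}

```text
time: 8.52
tool_pos: [0.5528, -0.3517, 0.0118]
tcp_rot: [0.0, 3.138, -0.003]
wrist_force: [-0.5, 0.6, -0.3]
width: 0.676
grip_force: 59.1
```

>>> step_arm:
  commands:
    - {"fingers":1,"dx":0,"dy":0,"dz":0,"roll":0}
    - {"fingers":1,"dx":0,"dy":0,"dz":0,"roll":0}
    - {"fingers":1,"dx":0,"dy":0,"dz":0,"roll":0}
  squeeze: 60

```text
time: 8.9
tool_pos: [0.5529, -0.3518, 0.0117]
tcp_rot: [0.0, 3.138, -0.003]
wrist_force: [-0.8, 0.6, 6.1]
width: 0.668
grip_force: 68.9
```

Run:
```python
from h import *
shift(.6275,.1555,.15)
```

```text
t 8.9 pos [ 0.5529 -0.3518  0.0117] yaw 0.01 tilt [ 0.0036 -0.002 ] w 0.668 grip 68.9 F [-0.8  0.6  6.1]
shift [-0.075  0.507 -0.139]
```

>>> step_arm:
  commands:
    - {"fingers":1,"dx":0,"dy":0,"dz":-0.05,"roll":0}
    - {"fingers":1,"dx":0,"dy":0,"dz":-0.11,"roll":0}
    - {"fingers":1,"dx":-0.01,"dy":0.06,"dz":-0.139,"roll":0}
    - {"fingers":1,"dx":-0.02,"dy":0.12,"dz":-0.139,"roll":0}
    - {"fingers":1,"dx":-0.03,"dy":0.18,"dz":-0.139,"roll":0}
    - {"fingers":1,"dx":-0.04,"dy":0.24,"dz":-0.139,"roll":0}
    - {"fingers":1,"dx":-0.05,"dy":0.3,"dz":-0.139,"roll":0}
    - {"fingers":1,"dx":-0.06,"dy":0.36,"dz":-0.139,"roll":0}

```text
time: 9.9
tool_pos: [0.6112, 0.0111, 0.1487]
tcp_rot: [0.0, 3.14, -0.0]
wrist_force: [1.1, 0.5, -1.7]
width: 0.667
grip_force: 71.5
```

>>> step_arm:
  commands:
    - {"fingers":1,"dx":-0.008,"dy":0.06,"dz":0,"roll":0}
    - {"fingers":1,"dx":-0.014,"dy":0.12,"dz":0,"roll":0}
    - {"fingers":1,"dx":-0.016,"dy":0.147,"dz":0,"roll":0}
    - {"fingers":1,"dx":-0.016,"dy":0.147,"dz":0.01,"roll":0}
    - {"fingers":1,"dx":-0.016,"dy":0.147,"dz":0.01,"roll":0}
    - {"fingers":1,"dx":-0.016,"dy":0.147,"dz":0.01,"roll":0}

```text
time: 10.65
tool_pos: [0.6268, 0.1548, 0.1377]
tcp_rot: [-0.002, -3.141, 0.001]
wrist_force: [-0.1, -0.7, -1.4]
width: 0.664
grip_force: 71.4
```

Run:
```python
from h import *
shift(.6295,.1555,.08)
p,d=read_camera("scene");cv2.imwrite("pics/f5.png",p);g=proj("scene",(.629,.1555,.143))
m=cv2.inRange(cv2.cvtColor(p,cv2.COLOR_BGR2HSV),(0,0,90),(180,80,255));print(g)
cv2.imwrite("pics/scene5.png",cv2.resize(p[150:280,230:360],None,fx=4,fy=4))
```

```text
t 10.65 pos [0.6268 0.1548 0.1377] yaw 0.08 tilt [-0.0008 -0.0005] w 0.664 grip 71.4 F [-0.1 -0.7 -1.4]
shift [-0.0027  0.0008  0.0577]
[293.10854083 197.90990579]
```

View pics/scene5.png

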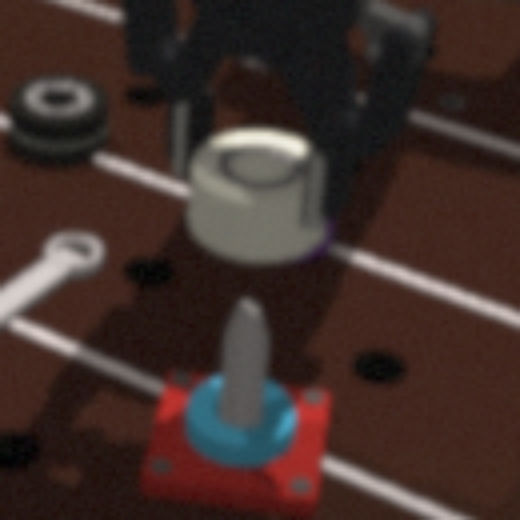

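White is held level at crop (257,195), above the post tip (248,300).

Run:
```python
from h import *
f=lambda u,v,z:print(np.round(cast("scene",(230+u/4-.4,150+v/4-.4),z),4))
f(256,196,.141);f(263,167,.156);f(248,300,.084)
```

```text
[0.6276 0.1558]
[0.6269 0.1577]
[0.6253 0.1545]
```

>>> step_arm:
  commands:
    - {"fingers":1,"dx":0,"dy":0,"dz":0.02,"roll":0}
    - {"fingers":1,"dx":0,"dy":0,"dz":0.04,"roll":0}
    - {"fingers":1,"dx":0,"dy":0,"dz":0.052,"roll":0}
    - {"fingers":1,"dx":0,"dy":0,"dz":0.062,"roll":0}
    - {"fingers":1,"dx":0,"dy":0,"dz":0.062,"roll":0}

```text
time: 11.32
tool_pos: [0.627, 0.1562, 0.075]
tcp_rot: [0.0, -3.141, 0.0]
wrist_force: [1.0, -0.4, -1.8]
width: 0.664
grip_force: 71.4
```

Run:
```python
from h import *
shift(.6275,.1555,.039)
print(read_state()["torque"])
```

```text
t 11.32 pos [0.627  0.1562 0.075 ] yaw -0.01 tilt [-0.0008 -0.0003] w 0.664 grip 71.4 F [ 1.  -0.4 -1.8]
shift [-0.0006 -0.0007  0.036 ]
[-0.02525133 -0.15222025 -0.08980501]
```

>>> step_arm:
  commands:
    - {"fingers":1,"dx":0,"dy":0,"dz":0.015,"roll":0}
    - {"fingers":1,"dx":0,"dy":0,"dz":0.028,"roll":0}
    - {"fingers":1,"dx":0,"dy":0,"dz":0.036,"roll":0}
    - {"fingers":1,"dx":0,"dy":0,"dz":0.037,"roll":0}
    - {"fingers":1,"dx":0,"dy":0,"dz":0.037,"roll":0}

```text
time: 11.95
tool_pos: [0.627, 0.1562, 0.0389]
tcp_rot: [0.0, -3.141, 0.0]
wrist_force: [1.4, -0.4, -1.9]
width: 0.665
grip_force: 71.4
```

Run:
```python
from h import *
shift(.6275,.1555,.039)
```

```text
t 11.95 pos [0.627  0.1562 0.0389] yaw -0.0 tilt [-0.0003 -0.0001] w 0.665 grip 71.4 F [ 1.4 -0.4 -1.9]
shift [-0.0005 -0.0007 -0.0001]
```

>>> step_arm:
  commands:
    - {"fingers":-1,"dx":0.0,"dy":0,"dz":0.001,"roll":0}
    - {"fingers":-1,"dx":0,"dy":0,"dz":0.001,"roll":0}
    - {"fingers":-1,"dx":0,"dy":0,"dz":0,"roll":0}
    - {"fingers":-1,"dx":0,"dy":0,"dz":-0.04,"roll":0}
    - {"fingers":-1,"dx":0,"dy":0,"dz":-0.1,"roll":0}
    - {"fingers":-1,"dx":0.02,"dy":0.01,"dz":-0.14,"roll":0}
    - {"fingers":-1,"dx":0.07,"dy":0.03,"dz":-0.14,"roll":0}
    - {"fingers":-1,"dx":0.12,"dy":0.05,"dz":-0.14,"roll":0}

```text
time: 12.95
tool_pos: [0.5066, 0.2068, 0.1806]
tcp_rot: [0.001, 3.139, 0.002]
wrist_force: [0.2, 0.9, 0.2]
width: 1.0
grip_force: 0.0
```

>>> step_arm:
  commands:
    - {"fingers":-1,"dx":0.05,"dy":0.02,"dz":0.04,"roll":0}
    - {"fingers":-1,"dx":0.083,"dy":0.028,"dz":0.08,"roll":0}
    - {"fingers":-1,"dx":0.086,"dy":0.028,"dz":0.12,"roll":0}
    - {"fingers":-1,"dx":0.086,"dy":0.028,"dz":0.12,"roll":0}

```text
time: 13.45
tool_pos: [0.4175, 0.2329, 0.0564]
tcp_rot: [0.002, -3.135, 0.005]
wrist_force: [-0.3, -0.7, 0.5]
width: 0.996
grip_force: 0.0
```

Run:
```python
from h import *
shift(.4215,.2343,.005)
p,d=read_camera("scene");cv2.imwrite("pics/f6.png",p)
cv2.imwrite("pics/scene6.png",cv2.resize(p[130:300,230:430],None,fx=3,fy=3))
```

```text
t 13.45 pos [0.4175 0.2329 0.0564] yaw -0.06 tilt [-0.0065 -0.0032] w 0.996 grip 0.0 F [-0.3 -0.7  0.5]
shift [-0.0044  0.0016  0.0514]
```

View pics/scene6.png

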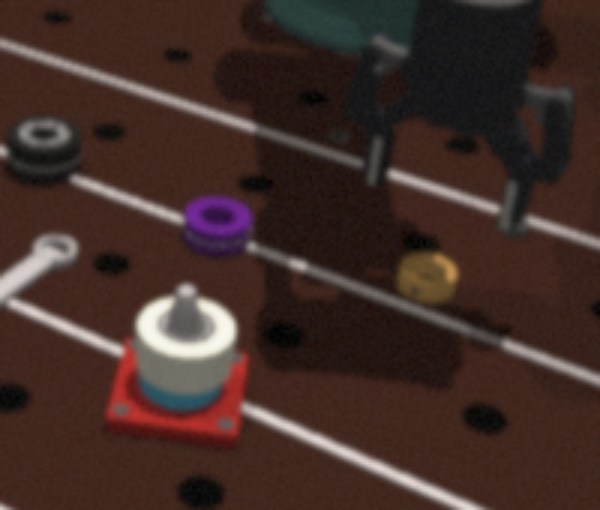

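White is seated over cyan (crop (186,345)), and the open gripper is above the brass collar (428,278).

>>> step_arm:
  commands:
    - {"fingers":-1,"dx":-0.002,"dy":0.001,"dz":0.025,"roll":0}
    - {"fingers":-1,"dx":-0.002,"dy":0.001,"dz":0.042,"roll":0}
    - {"fingers":-1,"dx":-0.002,"dy":0.001,"dz":0.05,"roll":0}
    - {"fingers":-1,"dx":-0.002,"dy":0.001,"dz":0.05,"roll":0}
    - {"fingers":-1,"dx":-0.002,"dy":0.001,"dz":0.05,"roll":0}

```text
time: 14.12
tool_pos: [0.4237, 0.2354, 0.0098]
tcp_rot: [0.0, 3.141, 0.001]
wrist_force: [-0.3, -0.6, -0.3]
width: 0.997
grip_force: 0.0
```

Run:
```python
from h import *
shift(.4215,.2343,.005)
```

```text
t 14.12 pos [0.4237 0.2354 0.0098] yaw 0.0 tilt [0.001  0.0005] w 0.997 grip 0.0 F [-0.3 -0.6 -0.3]
shift [ 0.0022 -0.0011  0.0048]
```

>>> step_arm:
  commands:
    - {"fingers":-1,"dx":0.002,"dy":-0.001,"dz":0.004,"roll":0}
    - {"fingers":-1,"dx":0.002,"dy":-0.001,"dz":0.004,"roll":0}
    - {"fingers":1,"dx":0.002,"dy":-0.001,"dz":0.004,"roll":0}
    - {"fingers":1,"dx":0.002,"dy":-0.001,"dz":0.004,"roll":0}
    - {"fingers":1,"dx":0.002,"dy":-0.001,"dz":0.004,"roll":0}
    - {"fingers":1,"dx":0.002,"dy":-0.001,"dz":0.004,"roll":0}
    - {"fingers":1,"dx":0.002,"dy":-0.001,"dz":0.004,"roll":0}

```text
time: 15.0
tool_pos: [0.4213, 0.2343, 0.0058]
tcp_rot: [-0.0, 3.142, -0.0]
wrist_force: [-2.1, -0.5, 5.5]
width: 0.436
grip_force: 59.3
```

Run:
```python
from h import *
shift(.627,.156,.15)
```

```text
t 15.0 pos [0.4213 0.2343 0.0058] yaw -0.01 tilt [ 0.0001 -0.    ] w 0.436 grip 59.3 F [-2.1 -0.5  5.5]
shift [-0.2057 -0.0784 -0.1442]
```

>>> step_arm:
  commands:
    - {"fingers":1,"dx":0,"dy":0,"dz":-0.04,"roll":0}
    - {"fingers":1,"dx":0,"dy":0,"dz":-0.1,"roll":0}
    - {"fingers":1,"dx":-0.03,"dy":-0.015,"dz":-0.13,"roll":0}
    - {"fingers":1,"dx":-0.08,"dy":-0.03,"dz":-0.13,"roll":0}
    - {"fingers":1,"dx":-0.13,"dy":-0.05,"dz":-0.13,"roll":0}
    - {"fingers":1,"dx":-0.18,"dy":-0.07,"dz":-0.13,"roll":0}
    - {"fingers":1,"dx":-0.206,"dy":-0.078,"dz":-0.13,"roll":0}
    - {"fingers":1,"dx":-0.206,"dy":-0.078,"dz":-0.13,"roll":0}

```text
time: 16.0
tool_pos: [0.6287, 0.1552, 0.1346]
tcp_rot: [0.003, 3.142, -0.0]
wrist_force: [-0.2, -0.2, -2.1]
width: 0.433
grip_force: 60.4
```

>>> step_arm:
  commands:
    - {"fingers":1,"dx":0,"dy":0,"dz":0,"roll":0}
    - {"fingers":1,"dx":0,"dy":0,"dz":0,"roll":0}
    - {"fingers":1,"dx":0,"dy":0,"dz":0,"roll":0}

```text
time: 16.38
tool_pos: [0.6262, 0.1568, 0.1352]
tcp_rot: [0.002, -3.141, 0.0]
wrist_force: [-0.1, -1.0, -1.0]
width: 0.435
grip_force: 60.4
```

Run:
```python
from h import *
shift(.627,.156,.062)
p,d=read_camera("scene")
z=read_state()["tool_pos"][2]-.0058+.008;g=proj("scene",(.627,.156,z))
print(centre("scene",p,"brass",g,z,20))
cv2.imwrite("pics/scene7.png",cv2.resize(p[150:280,230:360],None,fx=4,fy=4))
```

```text
t 16.38 pos [0.6262 0.1568 0.1352] yaw -0.06 tilt [-0.0002 -0.    ] w 0.435 grip 60.4 F [-0.1 -1.  -1. ]
shift [-0.0008 -0.0008  0.0732]
(array([0.62786125, 0.15720473]), (20.488204956054688, 22.855939865112305))
```

View pics/scene7.png

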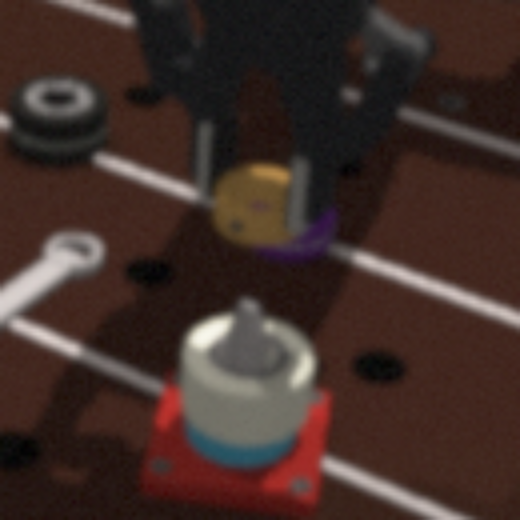

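The brass collar is held level at crop (260,207), above the post tip (248,302).

>>> step_arm:
  commands:
    - {"fingers":1,"dx":0,"dy":-0.001,"dz":0.02,"roll":0}
    - {"fingers":1,"dx":0,"dy":-0.001,"dz":0.04,"roll":0}
    - {"fingers":1,"dx":0,"dy":-0.001,"dz":0.052,"roll":0}
    - {"fingers":1,"dx":0,"dy":-0.001,"dz":0.062,"roll":0}
    - {"fingers":1,"dx":0,"dy":-0.001,"dz":0.07,"roll":0}
    - {"fingers":1,"dx":0,"dy":-0.001,"dz":0.072,"roll":0}
    - {"fingers":1,"dx":0,"dy":-0.001,"dz":0.072,"roll":0}

```text
time: 17.3
tool_pos: [0.6274, 0.1553, 0.0633]
tcp_rot: [-0.0, 3.141, 0.0]
wrist_force: [0.2, -0.3, -1.4]
width: 0.432
grip_force: 60.4
```

Run:
```python
from h import *
shift(.627,.156,.062)
```

```text
t 17.3 pos [0.6274 0.1553 0.0633] yaw -0.01 tilt [0.0005 0.0001] w 0.432 grip 60.4 F [ 0.2 -0.3 -1.4]
shift [0.0004 0.0007 0.0013]
```

>>> step_arm:
  commands:
    - {"fingers":1,"dx":0.0,"dy":0,"dz":0.001,"roll":0}
    - {"fingers":-1,"dx":0,"dy":0,"dz":0.001,"roll":0}
    - {"fingers":-1,"dx":0,"dy":0,"dz":0.001,"roll":0}
    - {"fingers":-1,"dx":0,"dy":0,"dz":0,"roll":0}
    - {"fingers":-1,"dx":0,"dy":0,"dz":-0.04,"roll":0}
    - {"fingers":-1,"dx":0,"dy":0,"dz":-0.1,"roll":0}
    - {"fingers":-1,"dx":0.02,"dy":-0.03,"dz":-0.12,"roll":0}
    - {"fingers":-1,"dx":0.045,"dy":-0.085,"dz":-0.12,"roll":0}

```text
time: 18.3
tool_pos: [0.5844, 0.0708, 0.187]
tcp_rot: [-0.005, 3.134, 0.001]
wrist_force: [-1.1, -0.7, 1.2]
width: 1.001
grip_force: 0.0
```

>>> step_arm:
  commands:
    - {"fingers":-1,"dx":0.025,"dy":-0.05,"dz":0,"roll":0}
    - {"fingers":-1,"dx":0.05,"dy":-0.1,"dz":0,"roll":0}
    - {"fingers":-1,"dx":0.075,"dy":-0.15,"dz":0,"roll":0}
    - {"fingers":-1,"dx":0.1,"dy":-0.2,"dz":0,"roll":0}
    - {"fingers":-1,"dx":0.125,"dy":-0.25,"dz":0,"roll":0}
    - {"fingers":-1,"dx":0.149,"dy":-0.298,"dz":0.03,"roll":0}
    - {"fingers":-1,"dx":0.149,"dy":-0.299,"dz":0.08,"roll":0}
    - {"fingers":-1,"dx":0.149,"dy":-0.299,"dz":0.11,"roll":0}

```text
time: 19.3
tool_pos: [0.4315, -0.2292, 0.0713]
tcp_rot: [-0.004, -3.14, -0.001]
wrist_force: [-0.6, 0.5, 0.0]
width: 0.999
grip_force: 0.0
```

Run:
```python
from h import *
p,d=read_camera("scene")
shift(.4338,-.229,.010)
cv2.imwrite("pics/scene8.png",cv2.resize(p[120:290,110:330],None,fx=3,fy=3))
```

```text
t 19.35 pos [ 0.4293 -0.2274  0.0678] yaw 0.09 tilt [-0.0066  0.004 ] w 1.002 grip 0.0 F [-0.4  0.3 -2.3]
shift [-0.0049 -0.0018  0.0577]
```

View pics/scene8.png

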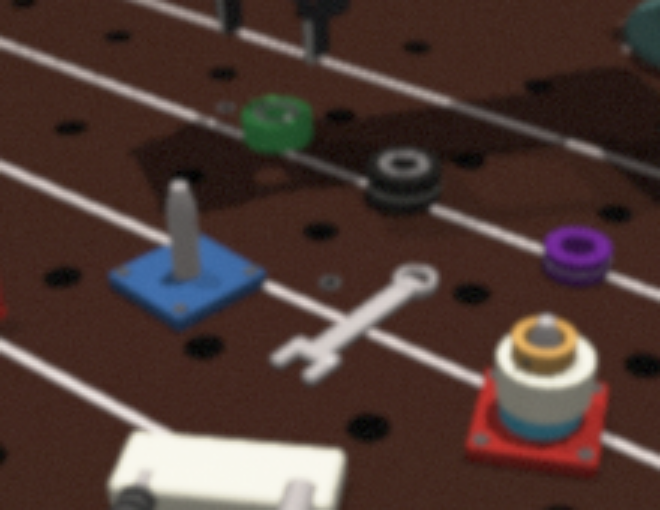

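The red stack is done: brass on top at crop (545,345). The gripper is over green (277,123).

>>> step_arm:
  commands:
    - {"fingers":-1,"dx":-0.001,"dy":0,"dz":0.03,"roll":0}
    - {"fingers":-1,"dx":-0.001,"dy":0,"dz":0.05,"roll":0}
    - {"fingers":-1,"dx":-0.001,"dy":0,"dz":0.058,"roll":0}
    - {"fingers":-1,"dx":-0.001,"dy":0,"dz":0.058,"roll":0}
    - {"fingers":-1,"dx":-0.001,"dy":0,"dz":0.058,"roll":0}

```text
time: 19.98
tool_pos: [0.4351, -0.2293, 0.0163]
tcp_rot: [-0.0, 3.14, -0.002]
wrist_force: [0.2, 0.2, 0.2]
width: 0.997
grip_force: 0.0
```

Run:
```python
from h import *
shift(.4338,-.229,.010)
```

```text
t 19.98 pos [ 0.4351 -0.2293  0.0163] yaw -0.02 tilt [ 0.0018 -0.0011] w 0.997 grip 0.0 F [0.2 0.2 0.2]
shift [0.0013 0.0003 0.0063]
```

>>> step_arm:
  commands:
    - {"fingers":-1,"dx":0.001,"dy":0,"dz":0.006,"roll":0}
    - {"fingers":-1,"dx":0.001,"dy":0,"dz":0.006,"roll":0}
    - {"fingers":1,"dx":0.001,"dy":0,"dz":0.006,"roll":0}
    - {"fingers":1,"dx":0.001,"dy":0,"dz":0.006,"roll":0}
    - {"fingers":1,"dx":0.001,"dy":0,"dz":0.006,"roll":0}
    - {"fingers":1,"dx":0.001,"dy":0,"dz":0.006,"roll":0}
    - {"fingers":1,"dx":0.001,"dy":0,"dz":0.006,"roll":0}

```text
time: 20.85
tool_pos: [0.4335, -0.229, 0.0099]
tcp_rot: [-0.0, 3.141, -0.0]
wrist_force: [-0.8, 2.1, 5.4]
width: 0.662
grip_force: 63.9
```

Run:
```python
from h import *
shift(.645,-.1295,.14)
```

```text
t 20.85 pos [ 0.4335 -0.229   0.0099] yaw -0.01 tilt [ 0.0005 -0.0002] w 0.662 grip 63.9 F [-0.8  2.1  5.4]
shift [-0.2115  0.0994 -0.13  ]
```

>>> step_arm:
  commands:
    - {"fingers":1,"dx":0,"dy":0,"dz":-0.04,"roll":0}
    - {"fingers":1,"dx":0,"dy":0,"dz":-0.1,"roll":0}
    - {"fingers":1,"dx":-0.03,"dy":0.015,"dz":-0.13,"roll":0}
    - {"fingers":1,"dx":-0.08,"dy":0.04,"dz":-0.13,"roll":0}
    - {"fingers":1,"dx":-0.13,"dy":0.06,"dz":-0.13,"roll":0}
    - {"fingers":1,"dx":-0.18,"dy":0.085,"dz":-0.13,"roll":0}
    - {"fingers":1,"dx":-0.211,"dy":0.0995,"dz":-0.13,"roll":0}
    - {"fingers":1,"dx":-0.211,"dy":0.0995,"dz":-0.13,"roll":0}

```text
time: 21.85
tool_pos: [0.6458, -0.1278, 0.1383]
tcp_rot: [0.004, -3.141, -0.001]
wrist_force: [-1.1, 0.8, -1.1]
width: 0.66
grip_force: 65.7
```

>>> step_arm:
  commands:
    - {"fingers":1,"dx":0,"dy":0,"dz":0,"roll":0}
    - {"fingers":1,"dx":0,"dy":0,"dz":0,"roll":0}
    - {"fingers":1,"dx":0,"dy":0,"dz":0,"roll":0}

```text
time: 22.22
tool_pos: [0.6433, -0.1299, 0.1391]
tcp_rot: [-0.002, -3.141, 0.0]
wrist_force: [-0.2, 0.8, -1.6]
width: 0.657
grip_force: 65.7
```

Run:
```python
from h import *
shift(.645,-.1295,.07)
p,d=read_camera("scene")
z=read_state()["tool_pos"][2]-.0099+.012;g=proj("scene",(.645,-.1295,z))
print(centre("scene",p,"green",g,z,25))
cv2.imwrite("pics/scene9.png",cv2.resize(p[110:240,110:240],None,fx=4,fy=4))
```

```text
t 22.23 pos [ 0.6433 -0.1299  0.1391] yaw 0.06 tilt [-0.0003 -0.    ] w 0.657 grip 65.7 F [-0.2  0.8 -1.6]
shift [-0.0018  0.0004  0.0691]
(array([ 0.64706026, -0.12794525]), (25.262157440185547, 31.585765838623047))
```

View pics/scene9.png

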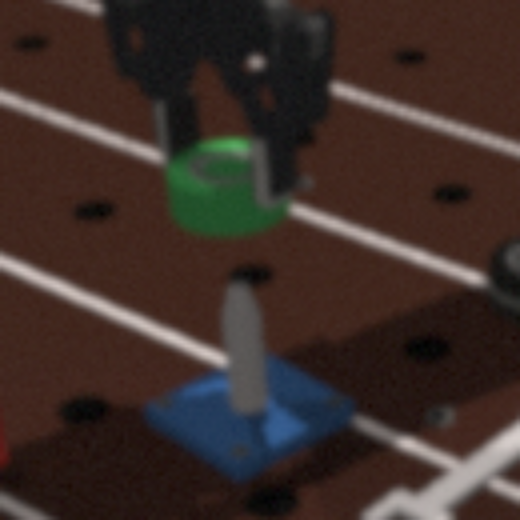

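Run:
```python
from h import *
f=lambda u,v,z:print(np.round(cast("scene",(110+u/4-.4,110+v/4-.4),z),4))
f(228,187,.141);f(239,283,.084);f(225,165,.153)
f(250,412,.012)
print([np.round(cast("scene",(110+u/4-.4,110+v/4-.4),.012),4) for u,v in((146,410),(265,352),(356,405),(240,470))])
shift(.645,-.1295,.07)
```

```text
[ 0.6456 -0.1284]
[ 0.6431 -0.1298]
[ 0.6455 -0.129 ]
[ 0.6524 -0.121 ]
[array([ 0.6839, -0.1663]), array([ 0.6044, -0.156 ]), array([ 0.6138, -0.0804]), array([ 0.6931, -0.0885])]
t 22.27 pos [ 0.6435 -0.1298  0.1393] yaw 0.05 tilt [ 0. -0.] w 0.661 grip 65.7 F [ 0.5  0.4 -1.7]
shift [-0.0015  0.0003  0.0693]
```

The green roller is held level at crop (228,187), above the blue post tip (239,283). They line up to within about 2 mm.

>>> step_arm:
  commands:
    - {"fingers":1,"dx":0,"dy":0.0005,"dz":0.02,"roll":0}
    - {"fingers":1,"dx":0,"dy":0.0005,"dz":0.04,"roll":0}
    - {"fingers":1,"dx":0,"dy":0.0005,"dz":0.055,"roll":0}
    - {"fingers":1,"dx":0,"dy":0.0005,"dz":0.065,"roll":0}
    - {"fingers":1,"dx":0,"dy":0.0005,"dz":0.069,"roll":0}
    - {"fingers":1,"dx":0,"dy":0.0005,"dz":0.069,"roll":0}

```text
time: 23.02
tool_pos: [0.6442, -0.1288, 0.0699]
tcp_rot: [0.0, -3.141, -0.0]
wrist_force: [0.3, 0.1, -2.2]
width: 0.665
grip_force: 65.7
```

Run:
```python
from h import *
shift(.645,-.1295,.023)
print(read_state()["torque"])
```

```text
t 23.02 pos [ 0.6442 -0.1288  0.0699] yaw -0.01 tilt [-0.0001  0.    ] w 0.665 grip 65.7 F [ 0.3  0.1 -2.2]
shift [-0.0008 -0.0007  0.0469]
[ 0.04733118 -0.03297723  0.02489138]
```

>>> step_arm:
  commands:
    - {"fingers":1,"dx":0,"dy":0,"dz":0.016,"roll":0}
    - {"fingers":1,"dx":0,"dy":0,"dz":0.032,"roll":0}
    - {"fingers":1,"dx":0,"dy":0,"dz":0.044,"roll":0}
    - {"fingers":1,"dx":0,"dy":0,"dz":0.047,"roll":0}
    - {"fingers":1,"dx":0,"dy":0,"dz":0.047,"roll":0}
    - {"fingers":1,"dx":0,"dy":0,"dz":0.047,"roll":0}

```text
time: 23.78
tool_pos: [0.6445, -0.1289, 0.0233]
tcp_rot: [-0.0, 3.141, -0.0]
wrist_force: [0.5, 0.6, -2.0]
width: 0.658
grip_force: 65.7
```

Run:
```python
from h import *
shift(.645,-.1295,.022)
print(read_state()["torque"])
```

```text
t 23.77 pos [ 0.6445 -0.1289  0.0233] yaw -0.0 tilt [ 0.0009 -0.0002] w 0.658 grip 65.7 F [ 0.5  0.6 -2. ]
shift [-0.0005 -0.0006  0.0013]
[-0.0121737  -0.01558352  0.00581588]
```

>>> step_arm:
  commands:
    - {"fingers":1,"dx":0.0,"dy":0,"dz":0.001,"roll":0}
    - {"fingers":-1,"dx":0,"dy":0,"dz":0.001,"roll":0}
    - {"fingers":-1,"dx":0,"dy":0,"dz":0.001,"roll":0}
    - {"fingers":-1,"dx":0,"dy":0,"dz":0,"roll":0}
    - {"fingers":-1,"dx":0,"dy":0,"dz":-0.04,"roll":0}
    - {"fingers":-1,"dx":0,"dy":0,"dz":-0.1,"roll":0}
    - {"fingers":-1,"dx":0,"dy":0,"dz":-0.15,"roll":0}
    - {"fingers":-1,"dx":0.03,"dy":0.035,"dz":-0.16,"roll":0}

```text
time: 24.78
tool_pos: [0.6188, -0.0958, 0.1896]
tcp_rot: [0.004, 3.13, -0.004]
wrist_force: [-0.9, 0.9, 0.8]
width: 0.998
grip_force: 0.0
```

>>> step_arm:
  commands:
    - {"fingers":-1,"dx":0.035,"dy":0.04,"dz":0,"roll":0}
    - {"fingers":-1,"dx":0.07,"dy":0.08,"dz":0,"roll":0}
    - {"fingers":-1,"dx":0.11,"dy":0.125,"dz":0,"roll":0}
    - {"fingers":-1,"dx":0.145,"dy":0.165,"dz":0.03,"roll":0}
    - {"fingers":-1,"dx":0.158,"dy":0.177,"dz":0.08,"roll":0}
    - {"fingers":-1,"dx":0.158,"dy":0.177,"dz":0.12,"roll":0}
    - {"fingers":-1,"dx":0.158,"dy":0.177,"dz":0.125,"roll":0}
    - {"fingers":-1,"dx":0.158,"dy":0.177,"dz":0.125,"roll":0}

```text
time: 25.78
tool_pos: [0.457, 0.0832, 0.059]
tcp_rot: [0.0, 3.141, 0.0]
wrist_force: [0.6, -0.4, 0.2]
width: 1.0
grip_force: 0.0
```

Run:
```python
from h import *
shift(.456,.0833,.006)
p=read_camera("scene")[0]
cv2.imwrite("pics/scene10.png",cv2.resize(p[120:290,110:330],None,fx=3,fy=3))
```

```text
t 25.77 pos [0.457  0.0832 0.059 ] yaw 0.01 tilt [0.0009 0.0001] w 1.0 grip 0.0 F [ 0.6 -0.4  0.2]
shift [0.001  0.0001 0.053 ]
```

View pics/scene10.png

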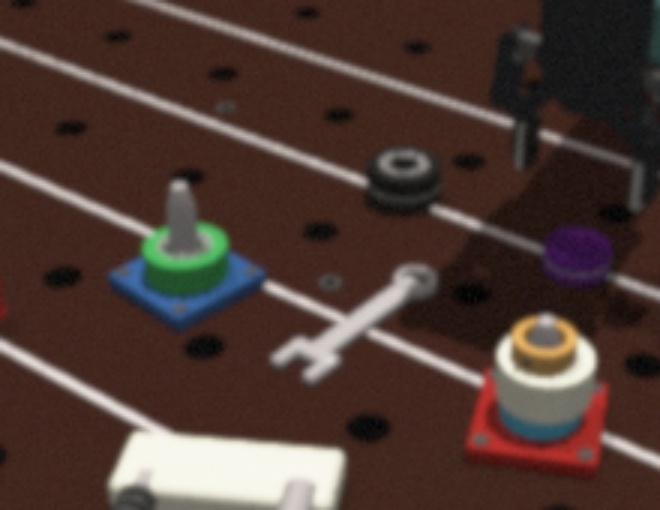

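Green is seated on the blue foot (crop (186,255)), and violet is at (578,255) under the gripper.

>>> step_arm:
  commands:
    - {"fingers":-1,"dx":0.001,"dy":0,"dz":0.03,"roll":0}
    - {"fingers":-1,"dx":0.001,"dy":0,"dz":0.048,"roll":0}
    - {"fingers":-1,"dx":0.001,"dy":0,"dz":0.053,"roll":0}
    - {"fingers":-1,"dx":0.001,"dy":0,"dz":0.053,"roll":0}
    - {"fingers":-1,"dx":0.001,"dy":0,"dz":0.053,"roll":0}
    - {"fingers":1,"dx":0.001,"dy":0,"dz":0.053,"roll":0}
    - {"fingers":1,"dx":0.001,"dy":0,"dz":0.053,"roll":0}
    - {"fingers":1,"dx":0.001,"dy":0,"dz":0.053,"roll":0}

```text
time: 26.82
tool_pos: [0.4556, 0.0833, 0.0063]
tcp_rot: [-0.0, 3.141, -0.0]
wrist_force: [-3.0, -0.4, 10.2]
width: 0.559
grip_force: 60.1
```

>>> step_arm:
  commands:
    - {"fingers":1,"dx":0,"dy":0,"dz":0,"roll":0}
    - {"fingers":1,"dx":0,"dy":0,"dz":0,"roll":0}
    - {"fingers":1,"dx":0,"dy":0,"dz":0,"roll":0}

```text
time: 27.2
tool_pos: [0.4556, 0.0833, 0.0063]
tcp_rot: [-0.0, 3.141, -0.0]
wrist_force: [-2.8, -1.2, 7.8]
width: 0.556
grip_force: 60.1
```

Run:
```python
from h import *
shift(.6445,-.129,.14)
```

```text
t 27.2 pos [0.4556 0.0833 0.0063] yaw -0.0 tilt [ 0.0006 -0.    ] w 0.556 grip 60.1 F [-2.8 -1.2  7.8]
shift [-0.189  -0.2123 -0.1336]
```

>>> step_arm:
  commands:
    - {"fingers":1,"dx":0,"dy":0,"dz":-0.05,"roll":0}
    - {"fingers":1,"dx":0,"dy":0,"dz":-0.11,"roll":0}
    - {"fingers":1,"dx":-0.03,"dy":-0.033,"dz":-0.134,"roll":0}
    - {"fingers":1,"dx":-0.07,"dy":-0.078,"dz":-0.134,"roll":0}
    - {"fingers":1,"dx":-0.11,"dy":-0.123,"dz":-0.134,"roll":0}
    - {"fingers":1,"dx":-0.15,"dy":-0.168,"dz":-0.134,"roll":0}
    - {"fingers":1,"dx":-0.18,"dy":-0.203,"dz":-0.134,"roll":0}
    - {"fingers":1,"dx":-0.189,"dy":-0.2125,"dz":-0.134,"roll":0}

```text
time: 28.2
tool_pos: [0.6454, -0.1316, 0.1387]
tcp_rot: [0.003, 3.141, -0.001]
wrist_force: [0.4, 0.4, -0.2]
width: 0.554
grip_force: 62.4
```

>>> step_arm:
  commands:
    - {"fingers":1,"dx":0,"dy":0,"dz":0,"roll":0}
    - {"fingers":1,"dx":0,"dy":0,"dz":0,"roll":0}
    - {"fingers":1,"dx":0,"dy":0,"dz":0,"roll":0}

```text
time: 28.58
tool_pos: [0.6433, -0.1279, 0.1391]
tcp_rot: [0.002, -3.141, -0.001]
wrist_force: [0.2, 0.1, -0.3]
width: 0.556
grip_force: 62.4
```

Run:
```python
from h import *
shift(.6445,-.129,.07)
p=read_camera("scene")[0]
z=read_state()["tool_pos"][2]-.0063+.010;g=proj("scene",(.645,-.129,z))
print(centre("scene",p,"violet",g,z,25))
cv2.imwrite("pics/scene11.png",cv2.resize(p[110:240,110:240],None,fx=4,fy=4))
```

```text
t 28.57 pos [ 0.6433 -0.1279  0.1391] yaw -0.08 tilt [-0.0006  0.0003] w 0.556 grip 62.4 F [ 0.2  0.1 -0.3]
shift [-0.0013 -0.0011  0.0691]
(array([ 0.64670753, -0.12671093]), (20.098560333251953, 24.90894317626953))
```

View pics/scene11.png

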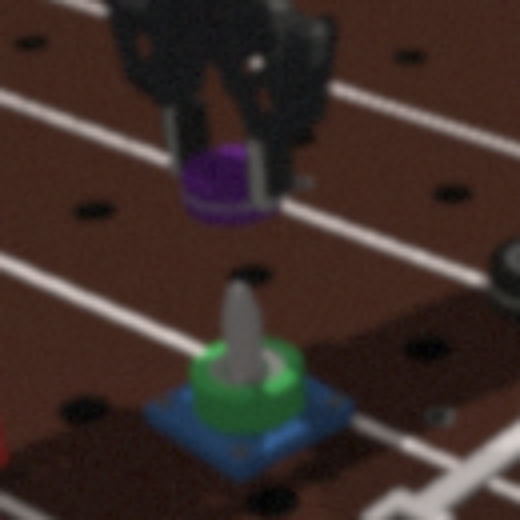

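Violet is held level at crop (230,187), in the same alignment over the post that green had.

>>> step_arm:
  commands:
    - {"fingers":1,"dx":0,"dy":-0.0005,"dz":0.025,"roll":0}
    - {"fingers":1,"dx":0,"dy":-0.0005,"dz":0.048,"roll":0}
    - {"fingers":1,"dx":0,"dy":-0.0005,"dz":0.062,"roll":0}
    - {"fingers":1,"dx":0,"dy":-0.0005,"dz":0.074,"roll":0}
    - {"fingers":1,"dx":0,"dy":-0.0005,"dz":0.074,"roll":0}

```text
time: 29.25
tool_pos: [0.6434, -0.1294, 0.0642]
tcp_rot: [0.001, -3.14, -0.001]
wrist_force: [-0.4, -0.5, -0.3]
width: 0.551
grip_force: 62.4
```

Run:
```python
from h import *
shift(.6445,-.129,.0435)
print(read_state()["torque"])
```

```text
t 29.25 pos [ 0.6434 -0.1294  0.0642] yaw -0.02 tilt [-0.0017  0.0004] w 0.551 grip 62.4 F [-0.4 -0.5 -0.3]
shift [-0.0011  0.0004  0.0207]
[0.01703849 0.0037254  0.00529004]
```

>>> step_arm:
  commands:
    - {"fingers":1,"dx":0,"dy":0,"dz":0.012,"roll":0}
    - {"fingers":1,"dx":0,"dy":0,"dz":0.019,"roll":0}
    - {"fingers":1,"dx":0,"dy":0,"dz":0.0215,"roll":0}
    - {"fingers":1,"dx":0,"dy":0,"dz":0.0215,"roll":0}
    - {"fingers":-1,"dx":0,"dy":0,"dz":0.0215,"roll":0}
    - {"fingers":-1,"dx":0,"dy":0,"dz":0.0215,"roll":0}
    - {"fingers":-1,"dx":0,"dy":0,"dz":0.0205,"roll":0}
    - {"fingers":-1,"dx":0,"dy":0,"dz":0.0205,"roll":0}

```text
time: 30.25
tool_pos: [0.6444, -0.1298, 0.045]
tcp_rot: [-0.0, 3.141, -0.0]
wrist_force: [0.5, 0.4, 0.6]
width: 1.002
grip_force: 0.0
```

>>> step_arm:
  commands:
    - {"fingers":-1,"dx":0,"dy":0,"dz":-0.04,"roll":0}
    - {"fingers":-1,"dx":0,"dy":0,"dz":-0.1,"roll":0}
    - {"fingers":-1,"dx":0,"dy":0,"dz":-0.15,"roll":0}
    - {"fingers":-1,"dx":0.05,"dy":0,"dz":-0.17,"roll":0}
    - {"fingers":-1,"dx":0.11,"dy":0,"dz":-0.17,"roll":0}
    - {"fingers":-1,"dx":0.15,"dy":0,"dz":-0.17,"roll":0}
    - {"fingers":-1,"dx":0.15,"dy":0,"dz":-0.17,"roll":0}

```text
time: 31.12
tool_pos: [0.4915, -0.1295, 0.2145]
tcp_rot: [-0.001, -3.141, -0.0]
wrist_force: [1.4, -0.5, 1.6]
width: 0.995
grip_force: 0.0
```

Run:
```python
from h import *
shift(.5,-.129,.2)
p=read_camera("scene")[0]
cv2.imwrite("pics/scene12.png",cv2.resize(p[120:290,110:330],None,fx=3,fy=3))
```

```text
t 31.12 pos [ 0.4915 -0.1295  0.2145] yaw 0.05 tilt [-0.0006  0.0001] w 0.995 grip 0.0 F [ 1.4 -0.5  1.6]
shift [-0.0085  0.0005  0.0145]
```

View pics/scene12.png

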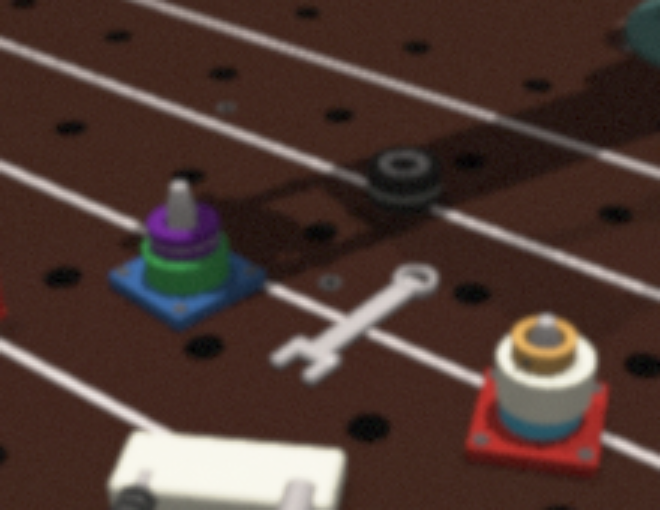

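Both stacks are complete and flat: violet on green at crop (184,240), and brass, white and cyan at (545,380). The wrench and worn roller haven't moved, and the arm is clear.

```bash
python3 -c "
from workcell import *
print(finish_job())"
```

```text
the job is handed in; nothing more can be done
None
```

Job handed in at about 31 s: cyan, white and brass are on the red spindle, green and violet on the blue, all threaded and seated flat in the last picture, and the worn roller and wrench were left untouched.

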